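# Nest the drip catcher and hold the can over it to drain

### The arm

A 6-joint arm with a two-finger parallel gripper is mounted at the origin on the work surface. World frame = base frame: x ahead of the robot, y to its left, z up, the work surface at z = 0. Lengths are in mm, angles in rad, forces in N, time in s.
With the tool pointing down it reaches from about 300 to 775 mm from the base axis. Payload 14.6 kg.
Tool frame: the origin (TCP) lies midway between the tips of the shut fingers; the grasp point (between the pads) lies 19 mm behind it; z points along the fingers, y is the direction in which the jaws open and shut (so a half turn about z gives the same grasp; the last joint's range is limited). The gripper opens to 94 mm and grips with 3 to 60 N. Pads are 16 mm wide; open, the fingers measure 119 mm over their backs; the gripper's body (75 mm by 177 mm) begins 78 mm behind the grasp point.
Start: joints at [1.059, 0.3, 1.521, -0, 1.321, -0.067], TCP at [236.649, 496.474, 205.446] pointing down, gripper open.
Joint ranges: [-3.03, 3.03], [-0.79, 2.21], [0.23, 2.52], [-1.04, 4.18], [0, 3.07], [-2.55, 2.55]. Speed limits (rad/s): [2.22, 2.22, 2.57, 3.14, 3.14, 3.14].

### API

Orientations are given as [roll, pitch, yaw] about the fixed x, y, z axes, in that order (R = Rz(yaw) Ry(pitch) Rx(roll)).
In Python, from plant import readout, cams, ticket, spot_in, cut_out gives the robot as it stands. The module is installed in compiled form; this text tells all that it offers.
- The arm moves only by the tool servo_tool, never from a script. Its argument "rows" is a list of rows, each a list of 7 numbers: the shift along the tool's x, y, z in units of 30 mm (1.0 is 30 mm), then the turn, a rotation vector about the tool's x, y, z in units of 8 degrees (1.0 is 8 degrees), then the opening, from 0 (shut) to 1 (fully open). A call has 1 to 10 rows; each row shifts and turns the commanded pose from where the row before left it, along the tool's axes as they then stand; what a row does not reach is not made up. A row lasts 1/8 s, in which the tool goes at most 62.5 mm and 10.7 degrees, less where a joint would pass 70% of its speed; a pose out of reach is approached as far as the arm can. A call is refused whole if a number of a shift passes 1 or a number of a turn 1, either way. A call with a gripper value outside its range is refused whole. The fingers move at their own pace and stop on an object; "force" is the grip in N (left out, the last holds). Time passes only in rows, so rows that do not move let the fingers close. It gives the time, the measured TCP pose, the force and the opening at its end, in the units of the state.
- readout.sense(): the state, without advancing time (a new reading comes with each control period).
- cams.get_image(name): name is "scene" or "top"; returns a dict with "color" (400x640x3 uint8, red, green, blue), "K" (3x3 intrinsics, pixels), "pose" (4x4, takes a point from camera to world coordinates). Camera axes: x right, y up, looking along -z (the intrinsics and any distortion apply to the point x, -y, -z); pixel columns grow to the right and rows downward; lengths in mm; the calibration is good to about 2 mm. A picture is of the moment at which its call begins. There is no depth.
- ticket.hand_in(): hands the job in, once; it reports no verdict.
Trained networks look in a picture, given as the dict that the camera call returned (one of the last four; its "shot" number tells which), for a name from the list of things; names that differ only in an ending like _2 or _b are one class to them, and where a whole thing is asked for, a point or a joint stands for the part that bears it (a point fixed in the world has none). Each returns a list of dicts, best first, with "confidence" (0 to 1); they miss things now and then, are a little off and sometimes report something else, mostly with a low value. They report only what shows in the picture. A call takes as long as a camera call. They do not tell look-alikes from the thing itself.
- spot_in(picture, query): "at" ([column, row] in pixels, amid what is visible of it).
- cut_out(picture, query): "region" (400x640 bool, what is visible of it) and "at" ([column, row] in pixels, amid what is visible of it).
The state is a dict: "time": time; "joint_pos": joint angles; "qd": joint speeds; "tau": joint torques, N m; "ee_pos": TCP position; "orientation": TCP orientation; "wrist_force": force on the tool from outside, world axes, zero at the start; "torque": the same for the moment, N m; "finger_gap": finger opening in mm.
Only numpy, scipy, OpenCV 4.12 (cv2) and the standard library are available. Lean on these libraries where they do the work, as an engineer would, in place of code of your own. Each camera call takes 0.05 s, during which the arm holds its last target.

### The job

Get the drink can lying in the can crusher ready for crushing by draining its last drops: first stand the metal beaker in the wide white bowl where the bowl is, let go of it, then stand the clear tumbler inside the beaker and let go. Then draw the can out of the crusher's collar, and finish holding it in the gripper, still and raised, tipped mouth-down by about 40 degrees or more below level, with its mouth end over the tumbler, clear above the rim by up to a hand's breadth and touching none of the vessels. The job finishes while still holding the can there: do not put it down or let it go, and leave the other things on the counter where they are.

Things in the scene. Friction and masses are not known exactly. Their poses are not given: they have to be found in the camera images.
- crusher: fixed grey can crusher, base 360 x 120 x 22 mm. Its x axis is level, from the can's mouth to the housing; origin on the counter under the centre of a fully inserted can. Steel back plate from x = 72 mm and housing to x = 270 mm, 110 mm wide, 120 mm high, button on top to 150 mm. The can lies level, axis 85 mm up, on two thin rails at y = +-14 mm, tops 62 mm up; free space beside it down to the base
- collar_mouth (a point): centre of the open front of the crusher's steel collar, a tube round the can's axis, 85 mm above the counter, 33 mm along the crusher's +x from its origin: outer diameter 67 mm, bore 59 mm, 36 mm deep, opening to -x; the can's base end sits 28 to 34 mm deep in it, so draw the can 40 mm or more along the crusher's -x before lifting
- can_center (a point): centre of the blue drink can (53 mm diameter, 134 mm long, about 35 g), lying in the crusher; its x axis runs along the can from mouth to base, so the mouth is 67 mm from here on its -x side. 53 mm wide across; can be grasped from above at this point
- can_mouth (a point): centre of the can's mouth end (the end with the opening and pull tab), same axes as can_center
- bowl_floor (a point): centre of the flat inner floor of the wide white ceramic bowl, 6 mm above the counter; floor about 100 mm across, flaring to the rim of 170 mm diameter, 48 mm high; z up; loose, 0.55 kg
- beaker_center (a point): centre, half-way up, of the straight metal beaker: outer diameter 66 mm, height 70 mm, wall and floor 3 mm, open top, z up; about 0.12 kg. Its place and the tumbler's may be swapped
- tumbler_center (a point): centre, half-way up, of the narrow straight clear plastic tumbler: outer diameter 46 mm, height 105 mm, wall 3 mm, floor 4 mm, open top, z up; about 0.06 kg. Standing in the beaker it rises 38 mm above the beaker's rim
- tumbler_rim (a point): centre of the tumbler's mouth, 105 mm above its underside
- spare_can: bystander: second blue can, standing upright, 53 mm diameter, 134 mm high; origin at its underside
- rubber_block: bystander: black rubber block 60 x 90 x 28 mm (its x, y, z), origin at the centre of its underside
- puck_a: bystander: a crushed can, disc 60 mm diameter, 22 mm high, origin at its underside
- puck_b: bystander: another crushed can, the same
- small_dish: bystander: small white ceramic dish, 100 mm diameter, 30 mm high, origin at its underside
- jar: bystander: closed glass jar, 70 mm diameter, 100 mm high, origin at its underside
- spoon: bystander: steel spoon lying along its x axis, about 190 mm long
Mind the look-alikes: they are no part of the job. What is shaped like the part that bears beaker_center but orange or purple is not meant.

How it is judged (in metres and radians):
On the way, in this order (a step that is already met when the one before it is completed fails the run):
1. the beaker stands upright on the bowl's floor, let go (horizontal distance between beaker_center and bowl_floor below 0.03 m and z of beaker_center in the frame of bowl_floor below 0.04 m and angle between beaker_center's own z axis and vertical below 0.12 rad and contact force between the fingers and beaker below 0.1 N), for 0.2 s.
2. the tumbler stands in the beaker in the bowl, let go (all of step 1 and horizontal distance between tumbler_center and beaker_center below 0.013 m and z of tumbler_center in the frame of beaker_center below 0.026 m and angle between tumbler_center's own z axis and vertical below 0.15 rad and contact force between the fingers and tumbler below 0.1 N), for 0.2 s.
3. the can is out of the collar and lifted clear of the crusher (distance between can_center and collar_mouth above 0.08 m and height (world z) of can_center above 0.12 m and contact force between can and crusher below 0.1 N and contact force between the fingers and can above 1 N), for 0.1 s.
At the end, for the whole second after the job is handed in: Beaker on the bowl floor (axes within 30 mm), tumbler on the beaker floor, both upright and let go; can held still by the fingers, mouth 30 degrees or more below level, within 45 mm of the tumbler axis, 0.13 to 0.27 m above the counter (rim at 0.114), touching no vessel nor the crusher (all of step 2 and angle between can_center's own x axis and vertical below 1.05 rad and height (world z) of can_mouth between 0.13 and 0.27 m and horizontal distance between can_mouth and tumbler_rim below 0.045 m and contact force between the fingers and can above 1 N and linear speed of can below 0.05 m/s and contact force between can and crusher below 0.1 N and contact force between can and bowl below 0.1 N and contact force between can and beaker below 0.1 N and contact force between can and tumbler below 0.1 N); the arm keeps its last pose, push and grip.
It fails at once if a bystander is moved more than 30 mm (distance of any of spare_can, rubber_block, puck_a, puck_b, small_dish, jar, spoon from where it was at the start of the episode above 0.03 m).
It fails at once if the bowl is pushed more than 60 mm (distance of bowl_floor from where it was at the start of the episode above 0.06 m).
It also fails if it takes over 67 s, if anything falls off the work surface, if the arm or the gripper's body presses on something with over 40 N, if the wrist force passes 120 N, or if a joint passes its speed limit or range.

## Working session

There is one attempt and no reset: what is moved stays moved. The work goes in short steps, Python scripts to look and compute and a tool call to move; the robot and the scene stay as the last step left them, time stands still between calls to the robot, and variables do not carry over. Pictures are saved under pics/ and viewed, and the job is handed in when it is done.

Besides the shell and the picture viewer there is one more tool, called after "Emit:" as name([rows], argument=value, ...), one row to a line, values as JSON. servo_tool: Moves the arm, as the interface text tells. Its arguments: {"type":"object","properties":{"rows":{"type":"array"},"force":{"type":"number"}},"required":["rows"]}

```bash
mkdir -p pics; ls; python3 - <<'E'
from plant import readout, cams
import cv2,pickle
s=readout.sense();print(s)
for n in("scene","top"):
    d=cams.get_image(n);print(n,d['K'],d['pose'],d.keys())
    cv2.imwrite(f'pics/{n}0.png',d['color'][...,::-1])
    pickle.dump(d,open(f'{n}0.pkl','wb'))
E
```

```text
pics
{'time': 0.0, 'joint_pos': array([ 1.05943215e+00,  3.00480056e-01,  1.52157592e+00,  1.67548324e-05,
        1.32068941e+00, -6.66198813e-02]), 'qd': array([-7.28214765e-04,  2.47893901e-05,  1.92255049e-04, -5.67315553e-04,
       -1.62638791e-03, -1.84038658e-03]), 'tau': array([ 1.44256461e-03, -5.31813705e+01, -3.52733195e+01,  7.09385751e-02,
        2.44765927e-02, -6.71930684e-05]), 'ee_pos': array([236.50689243, 496.26682539, 204.88359807]), 'orientation': array([-3.14044356e+00, -9.29306275e-05,  2.69684415e+00]), 'wrist_force': array([ 0.54168955, -0.02591226, -0.19758492]), 'torque': array([-0.02755942,  0.03787936, -0.0059412 ]), 'finger_gap': 93.59604861118741}
scene [[371.65903774   0.         315.06920874]
 [  0.         371.65903774 200.84040698]
 [  0.           0.           1.        ]] [[-8.00184428e-01 -3.20373659e-01  5.07016370e-01  1.06049020e+03]
 [ 5.99721743e-01 -4.18645672e-01  6.81960140e-01  7.52257733e+02]
 [-6.22185585e-03  8.49762626e-01  5.27128797e-01  6.32102785e+02]
 [ 0.00000000e+00  0.00000000e+00  0.00000000e+00  1.00000000e+00]] dict_keys(['color', 'K', 'pose', 'shot'])
top [[436.90060059   0.         320.79972748]
 [  0.         436.90060059 196.57242306]
 [  0.           0.           1.        ]] [[-5.96070546e-02  9.76226020e-01 -2.08398074e-01  3.02875393e+02]
 [-9.98220064e-01 -5.86959773e-02  1.05587231e-02  7.97492623e+01]
 [-1.92442837e-03  2.08656513e-01  9.77987094e-01  1.35644302e+03]
 [ 0.00000000e+00  0.00000000e+00  0.00000000e+00  1.00000000e+00]] dict_keys(['color', 'K', 'pose', 'shot'])
```

View pics/scene0.png

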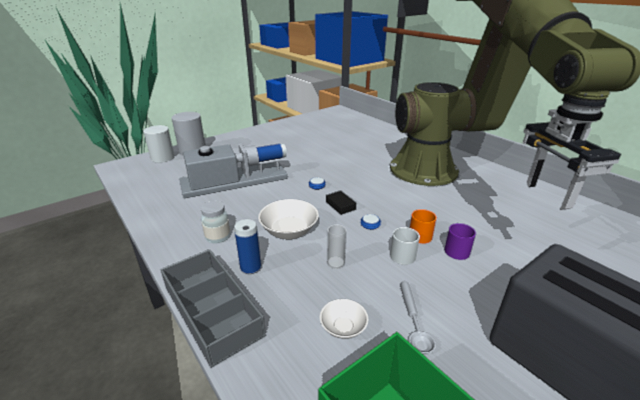

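View pics/top0.png

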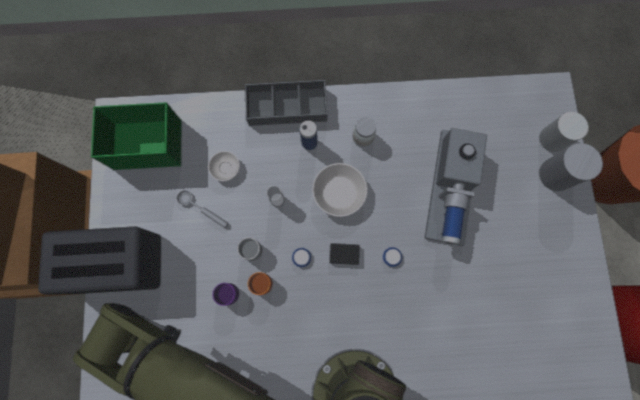

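The scene picture shows the bowl at (288,220), the clear tumbler at (337,246) and the can in the crusher at (268,154). The beaker candidates are grey (405,245), orange (423,226) and purple (460,241). The grey one fits, being metal and neither orange nor purple. In the top picture it is at (250,249), with the tumbler at (278,199), bowl at (340,191) and can at (455,217). I'll confirm with a crop and run the networks.

```bash
cat > h.py <<'E'
import numpy as np,cv2
from scipy.optimize import least_squares
from scipy.spatial import ConvexHull
def proj(d,P):
    P=np.atleast_2d(P).astype(float);T=np.linalg.inv(d['pose']);p=P@T[:3,:3].T+T[:3,3]
    K=d['K'];z=-p[:,2]
    return np.c_[K[0,0]*p[:,0]/z+K[0,2],-K[1,1]*p[:,1]/z+K[1,2]]
def ray(d,uv):
    K=d['K'];v=np.array([(uv[0]-K[0,2])/K[0,0],-(uv[1]-K[1,2])/K[1,1],-1.])
    return d['pose'][:3,3],d['pose'][:3,:3]@v
def at_z(d,uv,z):
    o,v=ray(d,uv);return o+v*(z-o[2])/v[2]
def cyl(c,ax,r0,r1,L,n=40):
    ax=ax/np.linalg.norm(ax);u=np.cross(ax,[.3,.5,.81]);u/=np.linalg.norm(u);w=np.cross(ax,u)
    t=np.linspace(0,2*np.pi,n,endpoint=False)[:,None];ring=np.cos(t)*u+np.sin(t)*w
    return np.r_[c-ax*L/2+r0*ring,c+ax*L/2+r1*ring]
def sil(d,P):
    uv=proj(d,P).astype(np.float32);return cv2.convexHull(uv)[:,0]
def cen(poly):
    m=cv2.moments(poly.reshape(-1,1,2).astype(np.float32));return np.array([m['m10'],m['m01']])/m['m00']
def mcen(region):
    c,_=cv2.findContours(region.astype(np.uint8),cv2.RETR_EXTERNAL,cv2.CHAIN_APPROX_NONE)
    h=cv2.convexHull(np.vstack(c))[:,0];return cen(h)+0.0,h
E
python3 - <<'E'
from plant import cams,spot_in,cut_out
from h import *
D={n:cams.get_image(n) for n in('scene','top')}
for q in['bowl_floor','beaker_center','tumbler_center','can_center','spare_can','jar','crusher','rubber_block','puck_a','small_dish','spoon']:
  for n,d in D.items():
    for r in cut_out(d,q)[:4]:
        if r['confidence']<.2: continue
        c,h=mcen(r['region']);print(q,n,round(r['confidence'],2),np.round(r['at']),c.round(1),h.min(0),h.max(0),r['region'].sum(),at_z(d,c,30).round(0)[:2])
s=D['scene']['color'][...,::-1];a=cv2.resize(s[190:290,310:490],None,fx=4.4,fy=4.4,interpolation=cv2.INTER_CUBIC);cv2.imwrite('pics/crop1.png',a)
import pickle;pickle.dump(D,open('D.pkl','wb'))
E
```

```text
bowl_floor scene 0.56 [288. 218.] [288.4 217.6] [259 198] [318 238] 1870 [597.  -0.]
bowl_floor top 0.59 [339. 188.] [339.1 189.1] [312 163] [366 215] 2307 [606.   7.]
beaker_center scene 0.93 [462. 238.] [459.6 241.1] [444 223] [475 259] 940 [301. 361.]
beaker_center scene 0.77 [422. 223.] [423.4 224.6] [410 209] [436 242] 680 [317. 256.]
beaker_center scene 0.76 [407. 247.] [404.6 245.5] [391 228] [419 264] 892 [429. 287.]
beaker_center scene 0.24 [369. 223.] [370.5 221.5] [361 214] [380 229] 248 [423. 156.]
beaker_center top 0.97 [225. 292.] [225.2 293.4] [212 283] [238 304] 498 [309. 366.]
beaker_center top 0.81 [260. 283.] [259.3 282.8] [246 271] [272 294] 496 [334. 264.]
beaker_center top 0.74 [249. 245.] [249.2 248.9] [237 237] [261 260] 461 [437. 292.]
tumbler_center scene 0.58 [337. 246.] [336.7 246. ] [327 224] [346 268] 766 [569. 183.]
tumbler_center scene 0.5 [252. 247.] [247.9 245.7] [234 219] [261 273] 1179 [750.  44.]
tumbler_center top 0.64 [273. 198.] [274.8 195.9] [266 185] [284 207] 299 [596. 208.]
can_center scene 0.68 [274. 151.] [271.1 151.4] [256 143] [286 161]
[... 1197 characters left out ...]
[300.7 257. ] [292 248] [310 266] 276 [403. 137.]
puck_a top 0.49 [453. 226.] [452.4 225.1] [442 207] [463 244] 693 [ 472. -331.]
small_dish scene 0.95 [345. 319.] [343.9 317.7] [320 299] [368 338] 1529 [706. 371.]
small_dish scene 0.47 [337. 248.] [336.7 245.7] [328 224] [346 268] 750 [568. 182.]
small_dish top 0.63 [223. 167.] [222.8 165.5] [208 150] [238 180] 751 [704. 368.]
small_dish top 0.56 [275. 200.] [274.9 195.7] [266 186] [283 206] 274 [597. 207.]
small_dish top 0.25 [368. 132.] [363.9 132. ] [352 117] [375 146] 539 [788. -85.]
spoon scene 0.74 [415. 335.] [416.7 322.6] [401 281] [436 353] 812 [597. 468.]
spoon top 0.61 [192. 203.] [197.6 206.4] [176 190] [226 226] 373 [577. 447.]
```

View pics/crop1.png

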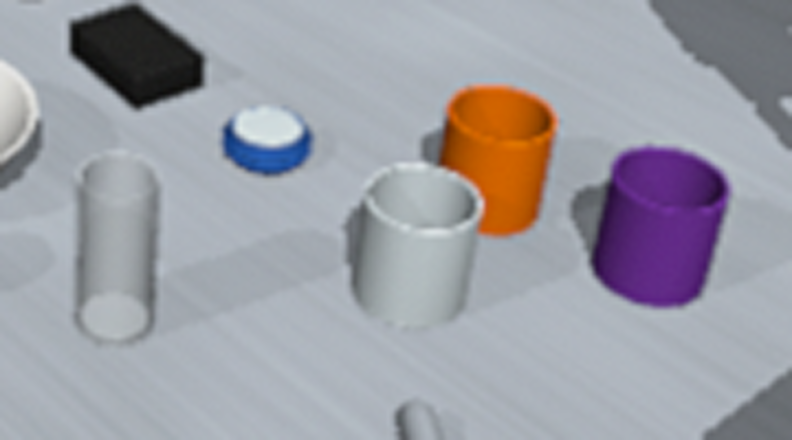

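The crop confirms it: the grey metal beaker is in front of the orange one, the clear tumbler is left, and nothing else matches either. Next I fit the poses to the masks from both views.

```bash
cat > fit.py <<'E'
from h import *
from scipy.optimize import minimize
def iou(d,polys,reg):
    S=8;m=np.zeros(reg.shape,np.uint8)
    for p in polys: cv2.fillPoly(m,[np.round((p)*256).astype(np.int32)],1,shift=8)
    m=m>0
    return (m&reg).sum()/(m|reg).sum()
def fitup(obs,z0,r0,r1,L):
    # obs list of (d,hull centroid)
    f=lambda p:np.concatenate([cen(sil(d,cyl(np.array([p[0],p[1],z0+L/2]),np.array([0,0,1.]),r0,r1,L)))-c for d,c in obs])
    g=at_z(*obs[0],z0+L/2)[:2];r=least_squares(f,g);return r.x,r.fun
E
python3 - <<'E'
from fit import *
import pickle
from plant import cams,cut_out
D={n:cams.get_image(n) for n in('scene','top')}
def pick(d,q,near):
    return min(cut_out(d,q),key=lambda r:np.hypot(*(mcen(r['region'])[0]-near)))
N={'beaker_center':((405,245),(250,249),0,33,33,70),'tumbler_center':((337,246),(276,197),0,23,23,105),'bowl_floor':((288,218),(340,190),0,52,85,48),'spare_can':((248,246),(308,135),0,26.5,26.5,134),'jar':((215,220),(364,131),0,35,35,100)}
for q,(a,b,z0,r0,r1,L) in N.items():
    o=[(d,pick(d,q,np.array(p))) for d,p in zip(D.values(),(a,b))]
    obs=[(d,mcen(r['region'])[0]) for d,r in o]
    x,res=fitup(obs,z0,r0,r1,L)
    print(q,x.round(1),res.round(1),[round(iou(d,[sil(d,cyl(np.array([*x,z0+L/2]),np.array([0,0,1.]),r0,r1,L))],r['region']),2) for d,r in o],[fitup([ob],z0,r0,r1,L)[0].round(0) for ob in obs])
# crusher: base box plus housing, x range free shift
cr=[(d,pick(d,'crusher',np.array(p))['region']) for d,p in zip(D.values(),((228,169),(454,185)))]
cn=[(d,pick(d,'can_center',np.array(p))['region']) for d,p in zip(D.values(),((271,151),(453,224)))]
pickle.dump((cr,cn),open('cr.pkl','wb'))
def T(p,P):
    c,s=np.cos(p[2]),np.sin(p[2]);P=np.asarray(P,float);return np.c_[p[0]+c*P[:,0]-s*P[:,1],p[1]+s*P[:,0]+c*P[:,1],P[:,2]]
box=lambda x0,x1,w,z0,z1:[(x,y,z) for x in(x0,x1) for y in(-w/2,w/2) for z in(z0,z1)]
def canp(p,off=0):
    ax=np.array([np.cos(p[2]),np.sin(p[2]),0]);L=100
    c=np.array([p[0],p[1],85])+ax*(-67+off+L/2);return cyl(c,ax,26.5,26.5,L)
def cost(p):
    v=0
    for d,r in cr: v-=iou(d,[sil(d,T(p,box(p[3]-360,p[3],120,0,22))),sil(d,T(p,box(72,270,110,22,120))),sil(d,canp(p)),sil(d,cyl(np.array([*T(p,[(51,0,85)])[0]]),np.array([np.cos(p[2]),np.sin(p[2]),0]),33.5,33.5,36))],r)
    for d,r in cn: v-=iou(d,[sil(d,canp(p))],r)*.5
    return v
best=None
for yaw in(0.0,.1,-.1):
  for x,y in((475,-370),(455,-370)):
    r=minimize(cost,[x,y,yaw,270],method='Nelder-Mead',options=dict(initial_simplex=[[x,y,yaw,270],[x+15,y,yaw,270],[x,y+15,yaw,270],[x,y,yaw+.1,270],[x,y,yaw,285]],xatol=.2,fatol=1e-4))
    print(r.x.round(3),round(r.fun,3))
E
```

```text
beaker_center [435.5 291.5] [-0.1  0.6 -0.1  0.4] [np.float64(0.93), np.float64(0.86)] [array([433., 290.]), array([437., 291.])]
tumbler_center [590.9 206. ] [-0.3  0.3 -0.   0.2] [np.float64(0.96), np.float64(0.86)] [array([589., 205.]), array([591., 206.])]
bowl_floor [600.   -8.2] [-3.1 -2.4  5.5  0.4] [np.float64(0.81), np.float64(0.77)] [array([591.,  -8.]), array([603.,   7.])]
spare_can [771.5  91.6] [-0.2  0.4  0.4  0.8] [np.float64(0.87), np.float64(0.74)] [array([770.,  90.]), array([774.,  93.])]
jar [780.7 -82.7] [-0.  -0.1  0.9 -0.1] [np.float64(0.89), np.float64(0.81)] [array([781., -82.]), array([780., -80.])]
[ 4.83149e+02 -3.18554e+02 -2.61000e-01  2.93428e+02] -2.506
[ 4.81603e+02 -3.16498e+02 -2.63000e-01  3.00447e+02] -2.517
[ 4.81561e+02 -3.18545e+02 -2.46000e-01  3.00016e+02] -2.525
[ 4.81684e+02 -3.18889e+02 -2.70000e-01  2.85202e+02] -2.471
[ 4.81464e+02 -3.18751e+02 -2.65000e-01  2.77338e+02] -2.436
[ 4.81945e+02 -3.18736e+02 -2.65000e-01  2.46443e+02] -2.335
```

```bash
python3 - <<'E'
from fit import *
from plant import cams,cut_out
D={n:cams.get_image(n) for n in('scene','top')}
def pick(d,q,near): return min(cut_out(d,q),key=lambda r:np.hypot(*(mcen(r['region'])[0]-near)))
obs=[]
for d,p in zip(D.values(),((288,218),(340,190))):
    r=pick(d,'bowl_floor',np.array(p));c,h=mcen(r['region']);obs.append((d,c));print(c,h.min(0),h.max(0))
x,res=fitup(obs,0,52,85,48);print(x,res)
p=[481.6,-318.6,-.255]
ax=np.array([np.cos(p[2]),np.sin(p[2]),0]);C=np.array([p[0],p[1],85.])
for n,d in D.items():
    S=4;im=cv2.resize(d['color'][...,::-1],None,fx=S,fy=S,interpolation=cv2.INTER_CUBIC)
    dr=lambda P,col:cv2.polylines(im,[np.round((P+.5)*S).astype(np.int32)],True,col,1)
    ring=lambda c,a,r:proj(d,cyl(np.array(c),np.array(a),r,r,.01)[:40])
    dr(ring([*x,48],[0,0,1.],85),(0,0,255));dr(ring([*x,6],[0,0,1.],50),(0,0,255))
    for z in(0,70):dr(ring([435.5,291.5,z],[0,0,1.],33),(0,200,0))
    for z in(0,105):dr(ring([591,206,z],[0,0,1.],23),(0,200,0))
    for t in(-67,67):dr(ring(C+ax*t,ax,26.5),(0,255,255))
    for t in(33,69):dr(ring(C+ax*t,ax,33.5),(255,0,255))
    c,s=ax[:2]
    dr(proj(d,[(p[0]+c*a-s*b,p[1]+s*a+c*b,120) for a,b in((72,-55),(270,-55),(270,55),(72,55))]),(255,255,0))
    dr(proj(d,[(p[0]+c*a-s*b,p[1]+s*a+c*b,22) for a,b in((-90,-60),(270,-60),(270,60),(-90,60))]),(255,255,0))
    w=dict(scene=[(165,130,200,150)],top=[(300,115,195,145)])[n]
    for (u,v,a,b) in w: cv2.imwrite(f'pics/ov_{n}.png',im[v*S:(v+b)*S,u*S:(u+a)*S])
    w=dict(scene=(300,200,180,90),top=(200,160,180,120))[n];u,v,a,b=w;cv2.imwrite(f'pics/ov2_{n}.png',im[v*S:(v+b)*S,u*S:(u+a)*S])
E
```

```text
[288.36825755 217.76023722] [259 199] [317 238]
[338.85757507 189.12147341] [312 163] [366 215]
[599.47104901  -7.0937395 ] [-2.34853864 -2.68972018  5.22946955  0.76699006]
```

View pics/ov_scene.png

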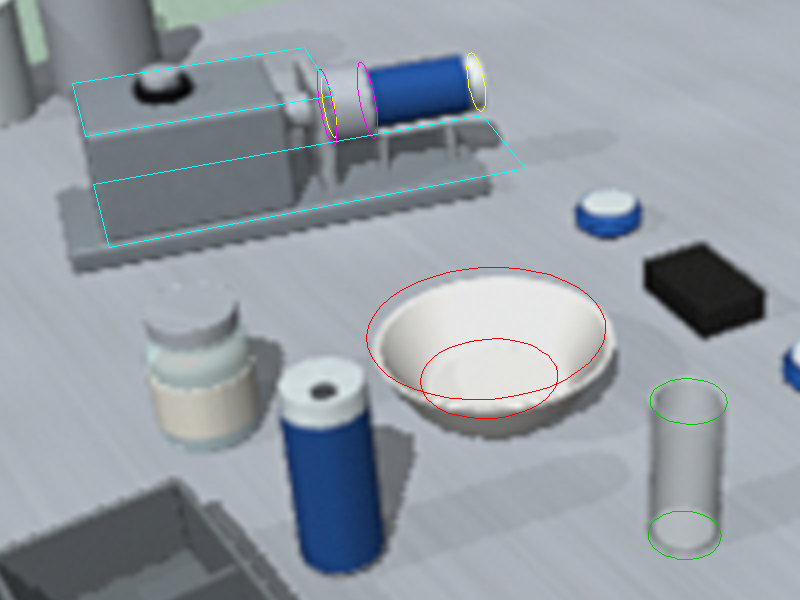

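View pics/ov_top.png

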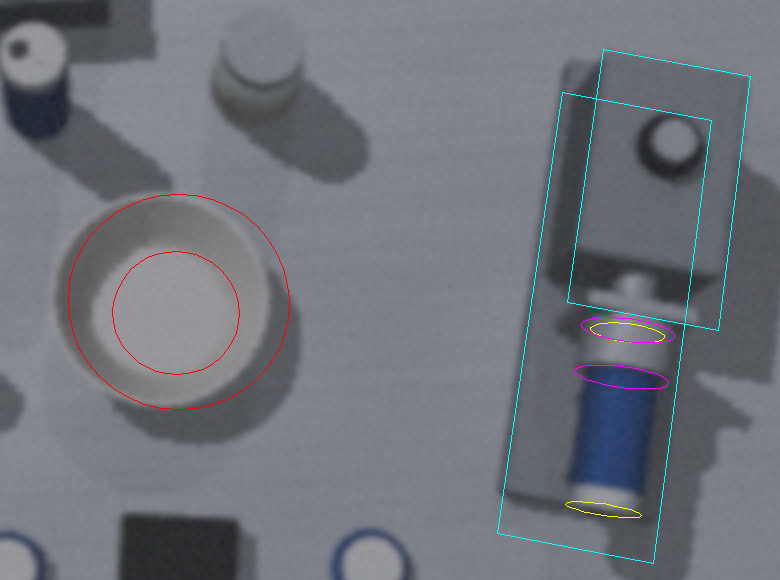

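View pics/ov2_top.png

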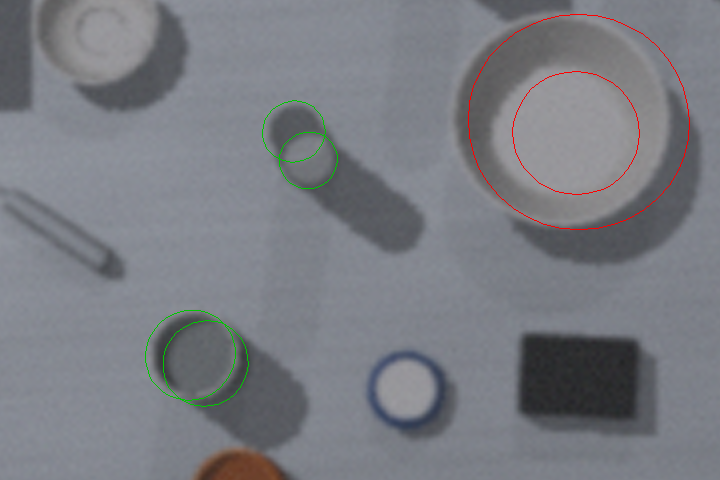

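View pics/ov2_scene.png

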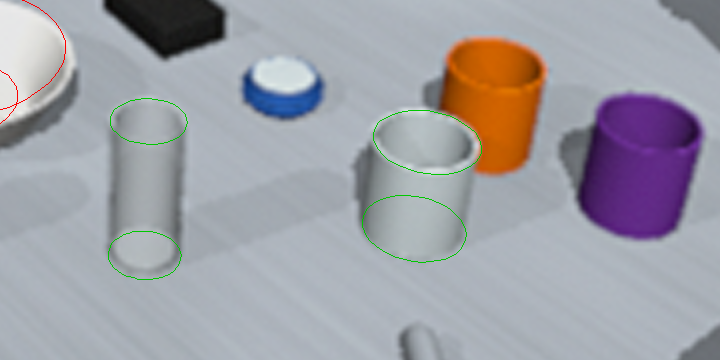

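The overlays show the bowl and crusher fits didn't converge: the numerical derivative is swamped by float32 rounding. I'm fixing the step and refitting.

```bash
sed -i 's/least_squares(f,g)/least_squares(f,g,x_scale=1.0,diff_step=0.01 if min(abs(g))>50 else None) if 0 else least_squares(lambda q:f(np.array(g)+q-1000),[1000.,1000.],diff_step=2e-3);r.x=np.array(g)+r.x-1000/' fit.py
cat > measure.py <<'E'
from fit import *
from plant import cams,cut_out
import sys
def pick(d,q,near): return min(cut_out(d,q),key=lambda r:np.hypot(*(mcen(r['region'])[0]-near)))
N={'beaker_center':((405,245),(250,249),0,33,33,70),'tumbler_center':((337,246),(276,197),0,23,23,105),'bowl_floor':((288,218),(340,190),0,52,85,48),'spare_can':((248,246),(308,135),0,26.5,26.5,134),'jar':((215,220),(364,131),0,35,35,100)}
E
python3 - <<'E'
from measure import *
D={n:cams.get_image(n) for n in('scene','top')}
X={}
for q,(a,b,z0,r0,r1,L) in N.items():
    o=[(d,pick(d,q,np.array(p))) for d,p in zip(D.values(),(a,b))]
    obs=[(d,mcen(r['region'])[0]) for d,r in o]
    x,res=fitup(obs,z0,r0,r1,L);X[q]=x
    print(q,x.round(1),res.round(1),[round(iou(d,[sil(d,cyl(np.array([*x,z0+L/2]),np.array([0,0,1.]),r0,r1,L))],r['region']),2) for d,r in o],[fitup([ob],z0,r0,r1,L)[0].round(0) for ob in obs])
cn=[(d,pick(d,'can_center',np.array(p))['region']) for d,p in zip(D.values(),((271,151),(453,224)))]
for d,r in cn: print(mcen(r)[0],mcen(r)[1].min(0),mcen(r)[1].max(0))
# can: direct clicks of blue pixels
for n,d in D.items():
    S=6;w=dict(scene=(235,130,65,50),top=(425,190,60,65))[n];u,v,a,b=w
    im=cv2.resize(d['color'][v:v+b,u:u+a,::-1],None,fx=10,fy=8 if 0 else 10,interpolation=cv2.INTER_CUBIC)
    cv2.imwrite(f'pics/can_{n}.png',im[:600,:800])
E
```

```text
beaker_center [435.2 290.5] [-0.3  0.7  0.2  0.5] [np.float64(0.92), np.float64(0.93)] [array([433., 289.]), array([437., 291.])]
tumbler_center [589.9 205.9] [-0.2  0.  -0.1  0.2] [np.float64(0.89), np.float64(0.9)] [array([590., 206.]), array([590., 205.])]
bowl_floor [601.6   8.5] [-0.3  0.2 -0.1  0.4] [np.float64(0.95), np.float64(0.97)] [array([600.,   8.]), array([603.,   8.])]
spare_can [772.1  93. ] [0.  0.6 0.4 0.3] [np.float64(0.9), np.float64(0.84)] [array([771.,  91.]), array([773.,  94.])]
jar [780.6 -80.9] [ 0.3 -0.2  0.  -0.4] [np.float64(0.88), np.float64(0.83)] [array([782., -80.]), array([779., -81.])]
[271.91812865 152.16617934] [259 144] [285 160]
[452.3278607  224.71691542] [442 206] [463 244]
```

View pics/can_scene.png

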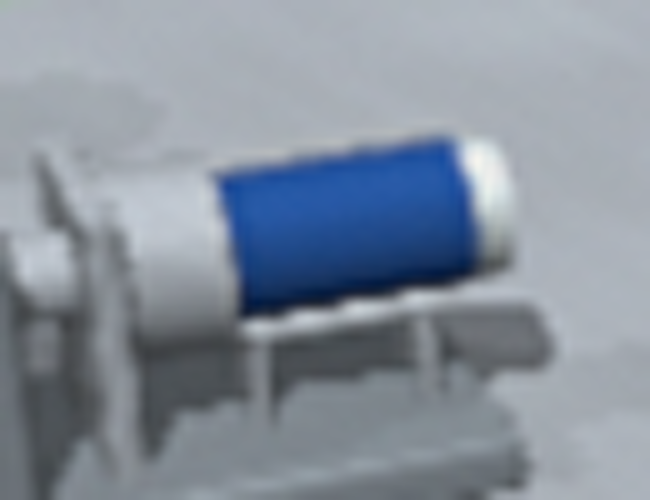

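View pics/can_top.png

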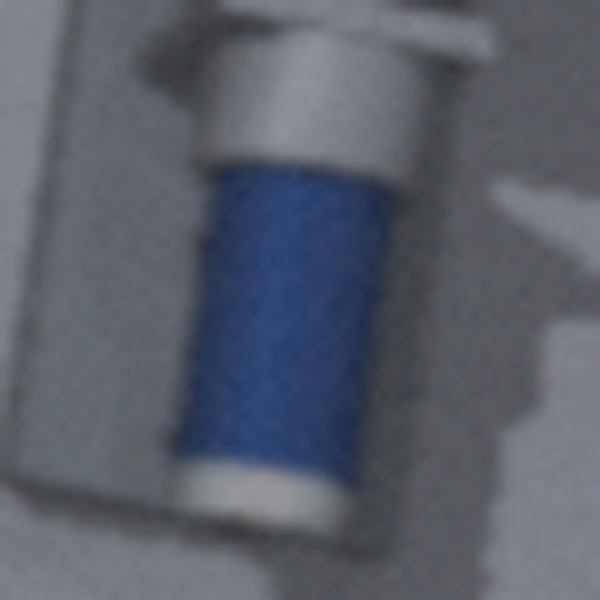

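```bash
cat > canfit.py <<'E'
from measure import *
def blue(d,box,S=8):
    u,v,a,b=box
    im=cv2.resize(d['color'][v:v+b,u:u+a],None,fx=S,fy=S,interpolation=cv2.INTER_CUBIC).astype(int)
    m=(im[...,2]-im[...,0]>35)
    n,l,st,_=cv2.connectedComponentsWithStats(m.astype(np.uint8));k=1+st[1:,4].argmax();return l==k
def fitcan(D,boxes,z=85,x0=(455,-325,-.15,75),S=8):
    M={n:blue(D[n],boxes[n]) for n in boxes}
    def pm(p,n):
        ax=np.array([np.cos(p[2]),np.sin(p[2]),0]);P=(sil(D[n],cyl(np.array([p[0],p[1],z]),ax,26.5,26.5,p[3]))-np.array(boxes[n][:2])+.5)*S
        m=np.zeros(M[n].shape,np.uint8);cv2.fillPoly(m,[np.round(P*16).astype(np.int32)],1,shift=4);return m>0
    def c(p): return -sum((pm(p,n)&M[n]).sum()/(pm(p,n)|M[n]).sum() for n in M)
    best=None
    for y in(-.3,-.15,0):
        s=np.array([x0[0],x0[1],y,x0[3]]);sim=[s]+[s+e for e in np.diag([20,20,.2,20])]
        r=minimize(c,s,method='Nelder-Mead',options=dict(initial_simplex=sim,xatol=.05,fatol=1e-5,maxiter=600))
        if best is None or r.fun<best.fun: best=r
    return best.x,best.fun
E
python3 - <<'E'
from canfit import *
D={n:cams.get_image(n) for n in('scene','top')}
B=dict(scene=(235,130,65,50),top=(425,190,60,65))
x,f=fitcan(D,B);print(x.round(3),f)
for n in B: print(n,*[v if i else v.round(3) for i,v in enumerate(fitcan(D,{n:B[n]}))])
ax=np.array([np.cos(x[2]),np.sin(x[2]),0])
c=np.array([x[0],x[1],85]);print('blue front',c-ax*x[3]/2,'blue back (collar)',c+ax*x[3]/2)
for t in(-67,): pass
for n,d in D.items():
    u,v,a,b=B[n];S=10;im=cv2.resize(d['color'][v:v+b,u:u+a,::-1],None,fx=S,fy=S,interpolation=cv2.INTER_CUBIC)
    for t,col in((-x[3]/2,(0,255,255)),(-x[3]/2-13,(0,0,255)),(x[3]/2,(0,255,0))):
        cv2.polylines(im,[np.round((proj(d,cyl(c+ax*t,ax,26.5,26.5,.01)[:40])-[u,v]+.5)*S).astype(np.int32)],True,col,1)
    cv2.imwrite(f'pics/canov_{n}.png',im[:,:])
E
python3 -c "
import cv2,numpy as np
a=cv2.imread('pics/canov_scene.png');b=cv2.imread('pics/canov_top.png')
a=cv2.resize(a,(400,308));b=cv2.resize(b,(380,412));o=np.zeros((412,780,3),'uint8');o[:308,:400]=a;o[:,400:]=b;cv2.imwrite('pics/canov.png',o)"
```

```text
[ 4.67930e+02 -3.16845e+02 -2.71000e-01  7.96340e+01] -1.6429608817666173
scene [ 4.63388e+02 -3.20688e+02 -2.47000e-01  7.86430e+01] -0.9302179642722671
top [ 4.75137e+02 -3.17615e+02 -2.85000e-01  7.77850e+01] -0.857013266810296
blue front [ 429.56274141 -306.2002935    85.        ] blue back (collar) [ 506.29800043 -327.48934542   85.        ]
```

View pics/canov.png

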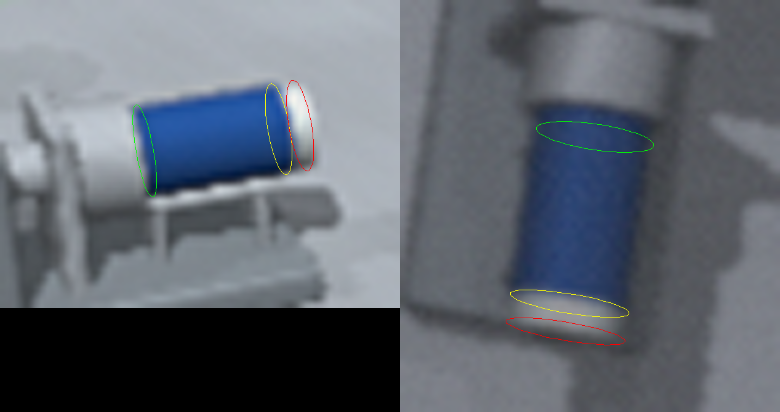

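```bash
cat > linefit.py <<'E'
from canfit import *
def fitline(D,boxes,z=85,x0=(467,-318),S=8,yaws=(-.3,-.15)):
    M={n:blue(D[n],boxes[n]) for n in boxes};names=list(boxes)
    def pm(p,n):
        i=3+2*names.index(n);ax=np.array([np.cos(p[2]),np.sin(p[2]),0])
        P=(sil(D[n],cyl(np.array([x0[0],p[1],z])+ax*(p[i]+p[i+1])/2,ax,26.5,26.5,p[i+1]-p[i]))-np.array(boxes[n][:2])+.5)*S
        m=np.zeros(M[n].shape,np.uint8);cv2.fillPoly(m,[np.round(P*16).astype(np.int32)],1,shift=4);return m>0
    def c(p): return -sum((pm(p,n)&M[n]).sum()/(pm(p,n)|M[n]).sum() for n in M)
    best=None
    for y in yaws:
        s=np.array([0,x0[1],y]+[-38,38]*len(names),float)
        for k in range(3):
            sim=[s]+[s+e for e in np.diag([0.001,12,.12]+[12,12]*len(names))]
            r=minimize(c,s,method='Nelder-Mead',options=dict(initial_simplex=sim,xatol=.05,fatol=1e-5,maxiter=1500));s=r.x
        if best is None or r.fun<best.fun: best=r
    return best.x,best.fun
E
python3 - <<'E'
from linefit import *
D={n:cams.get_image(n) for n in('scene','top')}
B=dict(scene=(235,130,65,50),top=(425,190,60,65))
for b in (B,dict(top=B['top']),dict(scene=B['scene'])):
    x,f=fitline(D,b);print(list(b),x.round(3)[1:],round(f,3))
# top view edges by hand
t=D['top']
for p in [(446.3,207.5),(463.9,208.5),(443.2,236),(460.8,237)]: print(at_z(t,p,85).round(0))
g=cv2.cvtColor(t['color'],cv2.COLOR_RGB2GRAY)
for z,pts in ((22,((438.5,142),(426,239))),(120,((447,131),(484,136)))):
    a,b=[at_z(t,p,z) for p in pts];print('edge',a.round(),b.round(),np.arctan2(*(a-b)[[1,0]]))
im=cv2.resize(t['color'][120:255,415:495,::-1],None,fx=4.4,fy=4.4,interpolation=cv2.INTER_CUBIC);cv2.imwrite('pics/cr.png',im)
E
```

```text
['scene', 'top'] [-3.17138e+02 -2.55000e-01 -4.11330e+01  3.78350e+01 -3.13480e+01
  4.70010e+01] -1.786
['top'] [-3.14834e+02 -2.56000e-01 -3.08160e+01  4.74930e+01] -0.863
['scene'] [-3.20568e+02 -2.11000e-01 -4.23490e+01  3.53920e+01] -0.93
[ 519. -303.   85.]
[ 512. -354.   85.]
[ 435. -283.   85.]
[ 429. -334.   85.]
edge [ 743. -322.   22.] [ 435. -248.   22.] -0.23657968043434463
edge [ 744. -322.  120.] [ 721. -430.  120.] 1.3673600096762688
```

View pics/cr.png

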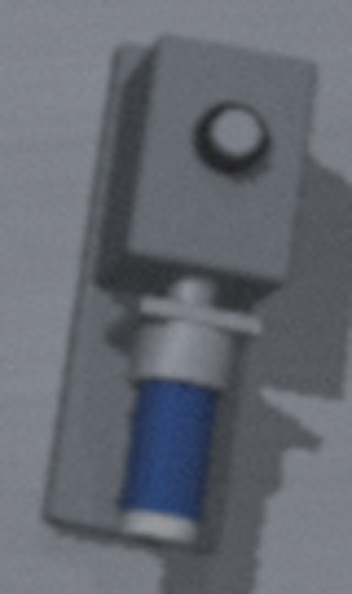

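```bash
python3 - <<'E'
from h import *
import pickle
D=pickle.load(open('D.pkl','rb'));t=D['top'];s=D['scene']
a=at_z(t,(425.2,238.2),22);b=at_z(t,(463.9,245.7),22);print('base front',a.round(),b.round(),(a+b)/2,np.arctan2(*(b-a)[[1,0]])+np.pi/2)
ax=np.array([np.cos(-.24),np.sin(-.24),0]);c0=np.array([467,-317,85.])
print('origin by base',[(p-c0)@ax+90 for p in(a,b)])
for n,d,meas in(('top',t,[(452,242.7)]),('scene',s,[(286.4,149.5)])):
    best=[]
    for tt in np.arange(-75,-40,3):
        e=sil(d,cyl(c0+ax*(tt+6),ax,26.5,24,12)); best.append((tt,e.min(0).round(1),e.max(0).round(1)))
    for q in best:print(n,*q)
E
```

```text
base front [ 438. -246.   22.] [ 408. -361.   22.] [ 423.14073369 -303.32211062   22.        ] -0.25359720388068885
origin by base [np.float64(44.9555196292499), np.float64(43.33759808430949)]
top -75 [440.8 243.9] [459.8 251.5]
top -72 [441.  242.9] [459.9 250.5]
top -69 [441.1 241.8] [460.  249.5]
top -66 [441.2 240.8] [460.1 248.5]
top -63 [441.3 239.8] [460.3 247.5]
top -60 [441.5 238.8] [460.4 246.4]
top -57 [441.6 237.8] [460.5 245.4]
top -54 [441.7 236.7] [460.6 244.4]
top -51 [441.9 235.7] [460.7 243.4]
top -48 [442.  234.7] [460.9 242.4]
top -45 [442.1 233.7] [461.  241.4]
top -42 [442.2 232.7] [461.1 240.4]
scene -75 [283.7 141.3] [291.6 155.9]
scene -72 [283.  141.4] [290.8 156. ]
scene -69 [282.2 141.6] [290.  156.2]
scene -66 [281.4 141.7] [289.2 156.3]
scene -63 [280.6 141.8] [288.4 156.5]
scene -60 [279.8 142. ] [287.6 156.6]
scene -57 [279.  142.1] [286.8 156.7]
scene -54 [278.3 142.2] [286.  156.9]
scene -51 [277.5 142.4] [285.2 157. ]
scene -48 [276.7 142.5] [284.4 157.2]
scene -45 [275.9 142.6] [283.6 157.3]
scene -42 [275.1 142.8] [282.8 157.5]
```

Can pose: centre about (479,-320), axis yaw about -0.245, mouth end toward the robot. Next I move over the beaker.

Emit:
servo_tool([
  [-0.99, -0.37, 0, 0, 0, 0, 1],
  [-0.99, -0.37, 0, 0, 0, 0, 1],
  [-0.99, -0.37, 0, 0, 0, 0, 1],
  [-0.99, -0.37, 0, 0, 0, 0, 1],
  [-0.99, -0.37, 0, 0, 0, 0, 1],
  [-0.99, -0.37, 0, 0, 0, 0, 1],
  [-0.99, -0.37, 0, 0, 0, 0, 1],
  [-0.99, -0.37, 0.3, 0, 0, 0, 1],
  [-1, -0.37, 0.5, 0, 0, 0, 1],
  [0, 0, 0.5, 0, 0, 0, 1],
], force=15)

```text
time: 4.45
ee_pos: [436.2, 290.0, 165.9]
orientation: [3.142, 0.0, 2.694]
wrist_force: [-1.1, 1.2, -0.5]
finger_gap: 93.8
```

Emit:
servo_tool([
  [0, 0, 1, 0, 0, 0, 1],
  [0, 0, 1, 0, 0, 0, 1],
  [0, 0, 1, 0, 0, 0, 1],
  [0, 0, 0.7, 0, 0, 0, 1],
  [0, 0, 0.5, 0, 0, 0, 1],
  [0, 0, 0, 0, 0, 0, 0],
  [0, 0, 0, 0, 0, 0, 0],
  [0, 0, 0, 0, 0, 0, 0],
  [0, 0, 0, 0, 0, 0, 0],
])

```text
time: 5.58
ee_pos: [435.5, 291.3, 41.2]
orientation: [3.141, 0.001, 2.697]
wrist_force: [-2.1, -0.5, 4.9]
finger_gap: 65.3
```

Emit:
servo_tool([
  [0, 0, -0.6, 0, 0, 0, 0],
  [0, 0, -1, 0, 0, 1, 0],
  [0, 0, -1, 0, 0, 1, 0],
  [0, 0, -1, 0, 0, 1, 0],
  [0, 0, -1, 0, 0, 1, 0],
  [0, 0, -0.4, 0, 0, 1, 0],
])

```text
time: 6.32
ee_pos: [435.6, 291.4, 192.4]
orientation: [3.139, -0.0, 1.994]
wrist_force: [-1.1, 0.1, -1.0]
finger_gap: 65.3
```

Emit:
servo_tool([
  [-0.99, 0.1, 0, 0, 0, 0, 0],
  [-0.99, 0.1, 0, 0, 0, 0, 0],
  [-0.99, 0.1, 0, 0, 0, 0, 0],
  [-0.99, 0.1, 0, 0, 0, 0, 0],
  [-0.99, 0.1, 0, 0, 0, 0, 0],
  [-0.99, 0.1, 0, 0, 0, 0, 0],
  [-0.99, 0.1, 0, 0, 0, 0, 0],
  [-0.99, 0.1, 0, 0, 0, 0, 0],
  [-0.99, 0.1, 0, 0, 0, 0, 0],
  [-0.97, 0.15, 0, 0, 0, 0, 0],
])

```text
time: 7.58
ee_pos: [587.2, 33.6, 190.5]
orientation: [3.142, 0.0, 1.998]
wrist_force: [-0.5, -0.1, -0.9]
finger_gap: 65.0
```

Emit:
servo_tool([
  [-0.99, 0.1, 0, 0, 0, 0, 0],
  [0, 0, 0.5, 0, 0, 0, 0],
  [0, 0, 1, 0, 0, 0, 0],
  [0, 0, 1, 0, 0, 0, 0],
  [0, 0, 0.5, 0, 0, 0, 0],
  [0, 0, 0, 0, 0, 0, 0],
])

```text
time: 8.32
ee_pos: [601.4, 9.2, 99.7]
orientation: [-3.14, -0.001, 1.999]
wrist_force: [0.7, -0.4, -0.4]
finger_gap: 64.9
```

Emit:
servo_tool([
  [0, 0, 0.8, 0, 0, 0, 0],
  [0, 0, 0.5, 0, 0, 0, 0],
  [0, 0, 0.3, 0, 0, 0, 0],
  [0, 0, 0.1, 0, 0, 0, 0],
  [0, 0, 0, 0, 0, 0, 0],
])

```text
time: 8.95
ee_pos: [602.1, 8.8, 49.8]
orientation: [3.141, 0.0, 1.999]
wrist_force: [-0.0, 0.3, -1.9]
finger_gap: 65.4
```

```bash
python3 - <<'E'
from plant import cams
import cv2
s=cams.get_image('scene')['color'][...,::-1];cv2.imwrite('pics/b1.png',cv2.resize(s[150:260,230:380],None,fx=5,fy=5,interpolation=cv2.INTER_CUBIC))
E
```

```text
(no output)
```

View pics/b1.png

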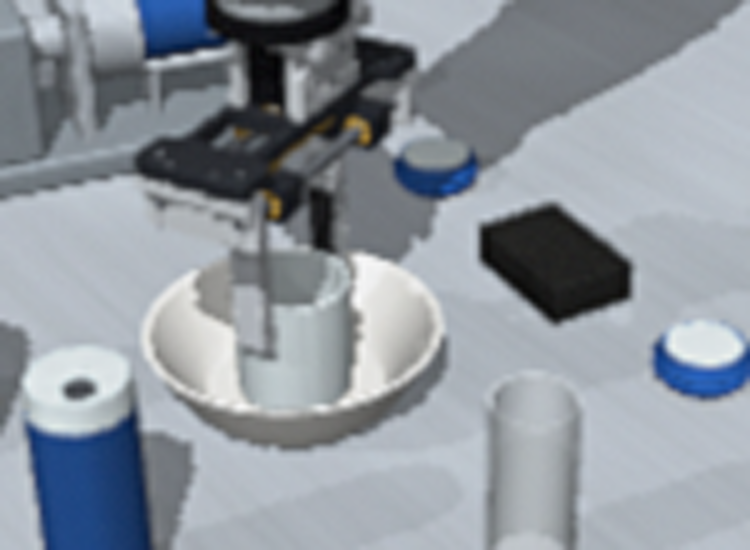

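The beaker is upright in the bowl, just above the floor (bowl rim ellipse in the crop spans (140–445, 250–445)). I lower the last bit and release.

Emit:
servo_tool([
  [0, 0, 0.1, 0, 0, 0, 0],
  [0, 0, 0, 0, 0, 0, 0],
])

```text
time: 9.25
ee_pos: [602.4, 8.7, 47.1]
orientation: [3.14, 0.001, 1.999]
wrist_force: [-0.2, 0.9, 2.5]
finger_gap: 64.8
```

Emit:
servo_tool([
  [0, 0, 0, 0, 0, 0, 1],
  [0, 0, 0, 0, 0, 0, 1],
  [0, 0, 0, 0, 0, 0, 1],
  [0, 0, -0.5, 0, 0, 0, 1],
  [0, 0, -1, 0, 0, 0, 1],
  [0, 0, -1, 0, 0, 1, 1],
  [0, 0, -1, 0, 0, 1, 1],
  [0, 0, -1, 0, 0, 1, 1],
])

```text
time: 10.25
ee_pos: [601.9, 8.8, 183.7]
orientation: [3.141, 0.0, 1.575]
wrist_force: [-0.6, 0.0, -0.7]
finger_gap: 94.1
```

Emit:
servo_tool([
  [0.94, -0.06, 0, 0, 0, 0, 1],
  [0.94, -0.06, 0, 0, 0, 0, 1],
  [0.94, -0.06, 0, 0, 0, 0, 1],
  [0.94, -0.06, 0, 0, 0, 0, 1],
  [0.94, -0.06, 0, 0, 0, 0, 1],
  [0.94, -0.06, 0, 0, 0, 0, 1],
  [0.94, -0.06, 0, 0, 0, 0, 1],
  [0, 0, 0.5, 0, 0, 0, 1],
  [0, 0, 0, 0, 0, 0, 1],
])

```text
time: 11.38
ee_pos: [587.0, 205.3, 165.4]
orientation: [-3.14, 0.001, 1.58]
wrist_force: [0.5, 0.1, -0.8]
finger_gap: 93.7
```

```bash
python3 - <<'E'
from measure import *
D={n:cams.get_image(n) for n in('scene','top')}
for n,d in D.items():
    u,v,a,b=dict(scene=(240,170,120,110),top=(255,130,130,100))[n]
    cv2.imwrite(f'pics/c_{n}.png',cv2.resize(d['color'][v:v+b,u:u+a,::-1],None,fx=5,fy=5,interpolation=cv2.INTER_CUBIC))
    for r in cut_out(d,'beaker_center')[:4]: 
        c,h=mcen(r['region']);print(n,r['confidence'],c.round(1),h.min(0),h.max(0))
import pickle;pickle.dump(D,open('D2.pkl','wb'))
E
```

```text
scene 0.95 [422.3 225.9] [409 209] [436 243]
scene 0.8 [288.4 215.8] [277 200] [300 231]
scene 0.66 [460.2 240.7] [446 223] [475 258]
top 0.78 [339.  188.6] [329 177] [350 201]
top 0.74 [224.9 294. ] [212 283] [238 306]
top 0.71 [343.7 253.6] [329 244] [358 263]
top 0.46 [250.9 285.3] [247 276] [255 294]
```

View pics/c_scene.png

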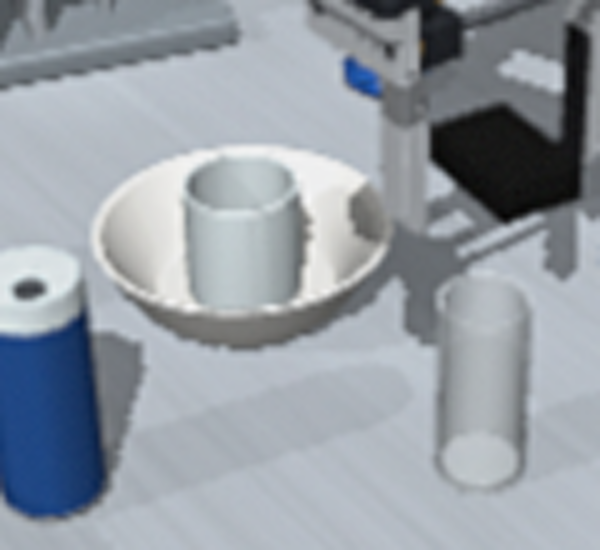

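View pics/c_top.png

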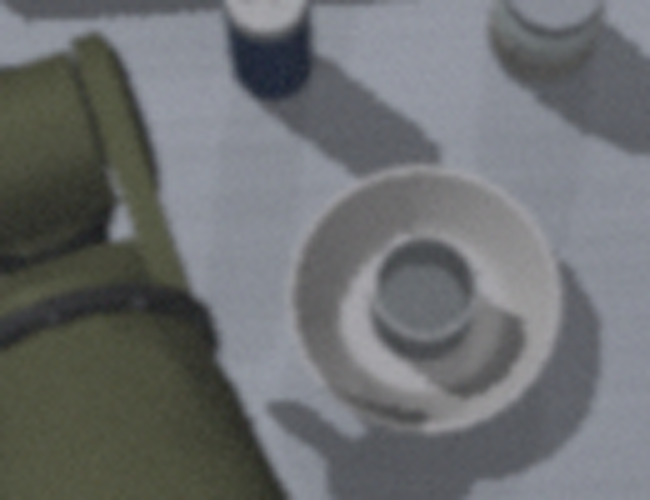

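```bash
python3 - <<'E'
from fit import *
import pickle;D=pickle.load(open('D2.pkl','rb'))
obs=[(D['scene'],np.array([288.4,215.8])),(D['top'],np.array([339.,188.6]))]
print(fitup(obs,6,33,33,70),[fitup([o],6,33,33,70)[0] for o in obs])
E
```

```text
(array([602.34701546,   7.89260228]), array([-0.27761981,  0.56086783,  0.13377831,  0.46673373])) [array([600.1646756 ,   6.00320023]), array([603.84702805,   8.20080296])]
```

Emit:
servo_tool([
  [0, 0.1, 0.8, 0, 0, 0, 1],
  [0, 0, 1, 0, 0, 0, 1],
  [0, 0, 0.8, 0, 0, 0, 1],
  [0, 0, 0.4, 0, 0, 0, 1],
  [0, 0, 0, 0, 0, 0, 0],
  [0, 0, 0, 0, 0, 0, 0],
  [0, 0, 0, 0, 0, 0, 0],
  [0, 0, 0, 0, 0, 0, 0],
  [0, 0, 0, 0, 0, 0, 0],
], force=10)

```text
time: 12.7
ee_pos: [590.6, 206.1, 76.7]
orientation: [3.141, -0.0, 1.58]
wrist_force: [0.2, -0.5, 0.3]
finger_gap: 47.2
```

Emit:
servo_tool([
  [0, 0, -0.4, 0, 0, 0, 0],
  [0, 0, -1, 0, 0, 0, 0],
  [0, 0, -1, 0, 0, 0, 0],
  [0, 0, -1, 0, 0, 0, 0],
  [0, 0, -0.6, 0, 0, 0, 0],
])

```text
time: 13.32
ee_pos: [590.8, 206.2, 198.7]
orientation: [3.14, -0.001, 1.58]
wrist_force: [-0.4, 0.3, -1.1]
finger_gap: 45.4
```

Emit:
servo_tool([
  [-0.94, 0.05, 0, 0, 0, 0, 0],
  [-0.94, 0.05, 0, 0, 0, 0, 0],
  [-0.94, 0.05, 0, 0, 0, 0, 0],
  [-0.94, 0.05, 0, 0, 0, 0, 0],
  [-0.94, 0.05, 0, 0, 0, 0, 0],
  [-0.94, 0.05, 0, 0, 0, 0, 0],
  [-0.94, 0.05, 0, 0, 0, 0, 0],
  [0, 0, 0, 0, 0, 0, 0],
  [0, 0, 0.6, 0, 0, 0, 0],
  [0, 0, 0, 0, 0, 0, 0],
])

```text
time: 14.58
ee_pos: [601.9, 9.7, 176.2]
orientation: [-3.138, -0.0, 1.581]
wrist_force: [0.2, -0.5, 0.2]
finger_gap: 45.6
```

```bash
python3 - <<'E'
from plant import cams
import cv2
s=cams.get_image('scene')['color'][...,::-1];cv2.imwrite('pics/d1.png',cv2.resize(s[120:250,220:360],None,fx=4.5,fy=4.5,interpolation=cv2.INTER_CUBIC))
E
```

```text
(no output)
```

View pics/d1.png

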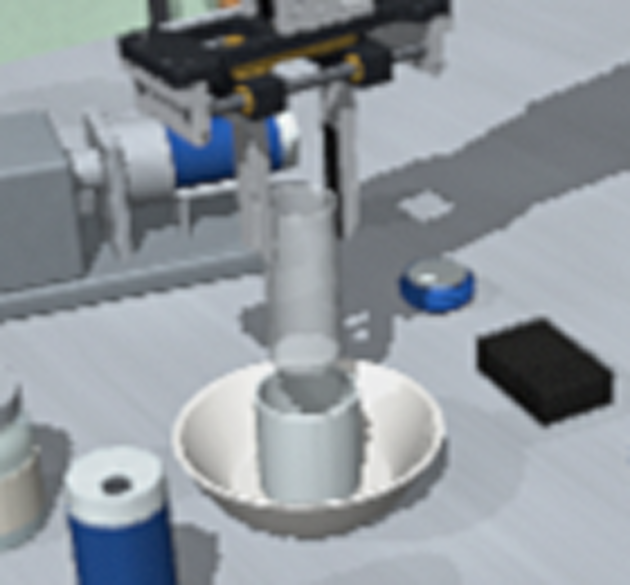

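The tumbler (crop 303,280) hangs centred above the beaker's mouth (308,388). Next I lower it in.

Emit:
servo_tool([
  [-0.04, 0, 0.5, 0, 0, 0, 0],
  [0, 0, 0.6, 0, 0, 0, 0],
  [0, 0, 0.6, 0, 0, 0, 0],
  [0, 0, 0.6, 0, 0, 0, 0],
  [0, 0, 0.4, 0, 0, 0, 0],
  [0, 0, 0.2, 0, 0, 0, 0],
  [0, 0, 0.05, 0, 0, 0, 0],
  [0, 0, 0, 0, 0, 0, 0],
])

```text
time: 15.62
ee_pos: [603.1, 7.6, 90.4]
orientation: [3.141, 0.0, 1.58]
wrist_force: [0.2, 0.3, -1.2]
finger_gap: 45.4
```

Emit:
servo_tool([
  [0, 0, 0.12, 0, 0, 0, 0],
  [0, 0, 0.03, 0, 0, 0, 0],
  [0, 0, 0, 0, 0, 0, 0],
])

```text
time: 16.0
ee_pos: [603.0, 7.5, 85.9]
orientation: [3.141, 0.0, 1.58]
wrist_force: [0.2, -0.3, 3.6]
finger_gap: 45.6
```

Emit:
servo_tool([
  [0, 0, 0, 0, 0, 0, 1],
  [0, 0, 0, 0, 0, 0, 1],
  [0, 0, 0, 0, 0, 0, 1],
  [0, 0, -0.5, 0, 0, 0, 1],
  [0, 0, -1, 0, 0, 0, 1],
  [0, 0, -1, 0, 0, 1, 1],
  [0, 0, -1, 0, 0, 1, 1],
  [0, 0, -0.8, 0, 0, 1, 1],
  [0, 0, 0, 0, 0, 1, 1],
  [0, 0, 0, 0, 0, 1, 1],
])

```text
time: 17.25
ee_pos: [602.9, 7.6, 215.9]
orientation: [3.14, -0.001, 0.877]
wrist_force: [0.4, -0.3, -0.0]
finger_gap: 93.8
```

Emit:
servo_tool([
  [-1, 0.35, 0, 0, 0, 0, 1],
  [-1, 0.35, 0, 0, 0, 0, 1],
  [-1, 0.35, 0, 0, 0, 0, 1],
  [-1, 0.35, 0, 0, 0, 0, 1],
  [-1, 0.35, 0, 0, 0, 0, 1],
  [-1, 0.35, 0, 0, 0, 0, 1],
  [-1, 0.35, 0, 0, 0, 0, 1],
  [-1, 0.35, 0, 0, 0, 0, 1],
  [-1, 0.35, 0, 0, 0, 0, 1],
  [-1, 0.35, 0, 0, 0, 0, 1],
])

```text
time: 18.5
ee_pos: [492.7, -291.7, 215.7]
orientation: [3.14, -0.0, 0.882]
wrist_force: [0.7, 0.5, 0.3]
finger_gap: 93.8
```

Emit:
servo_tool([
  [-1, 0.33, 0, 0, 0, 0, 1],
  [0, 0, 0, 0, 0, 1, 1],
  [0, 0, 0, 0, 0, 1, 1],
  [0, 0, 0, 0, 0, 1, 1],
  [0, 0, 0, 0, 0, 1, 1],
  [0, 0, 0, 0, 0, 1, 1],
  [0, 0, 0, 0, 0, 1, 1],
  [0, 0, 0, 0, 0, 1, 1],
  [0, 0, 0, 0, 0, 1, 1],
  [0, 0, 0, 0, 0, 0, 1],
])

```text
time: 19.75
ee_pos: [481.7, -320.2, 215.4]
orientation: [3.141, -0.001, -0.234]
wrist_force: [0.6, -0.5, 0.0]
finger_gap: 94.0
```

```bash
python3 - <<'E'
from plant import cams,readout
import cv2,pickle
D={n:cams.get_image(n) for n in('scene','top')};pickle.dump(D,open('D3.pkl','wb'))
s=D['scene']['color'][...,::-1];cv2.imwrite('pics/e1.png',cv2.resize(s[70:240,180:360],None,fx=3.5,fy=3.5,interpolation=cv2.INTER_CUBIC))
s=D['top']['color'][...,::-1];cv2.imwrite('pics/e2.png',cv2.resize(s[120:260,310:500],None,fx=4,fy=4,interpolation=cv2.INTER_CUBIC))
print(readout.sense()['joint_pos'])
E
```

```text
[-6.49941091e-01  3.56131146e-01  1.42421391e+00 -4.03795763e-05
  1.36063643e+00  1.15288920e+00]
```

View pics/e1.png

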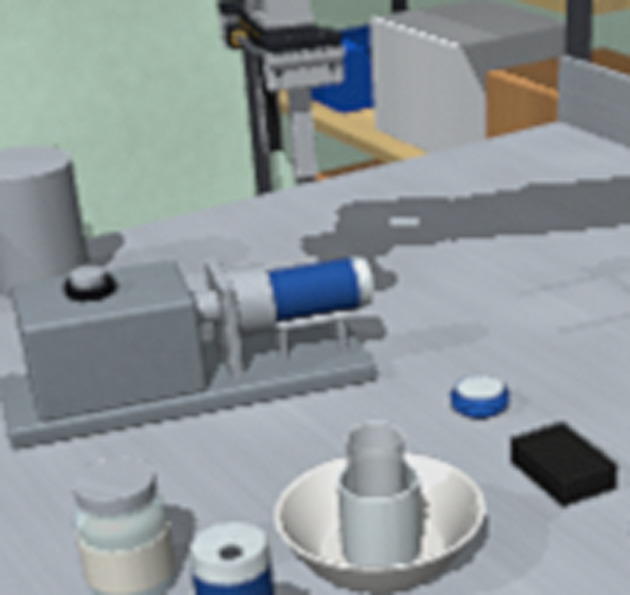

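View pics/e2.png

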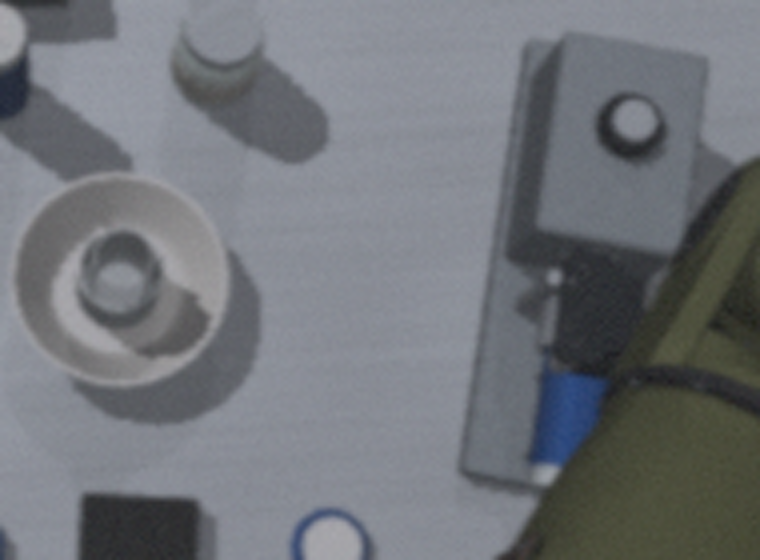

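Tumbler stands in the beaker, let go (e1 crop 377,450; e2 crop 120,275). The gripper is above the can, so I descend and grip.

Emit:
servo_tool([
  [-0.27, 0, 0.6, 0, 0, 0.05, 1],
  [0, 0, 1, 0, 0, 0, 1],
  [0, 0, 1, 0, 0, 0, 1],
  [0, 0, 1, 0, 0, 0, 1],
  [0, 0, 0.8, 0, 0, 0, 1],
  [0, 0, 0.5, 0, 0, 0, 1],
  [0, 0, 0.1, 0, 0, 0, 1],
  [0, 0, 0, 0, 0, 0, 1],
])

```text
time: 20.85
ee_pos: [474.1, -318.5, 65.2]
orientation: [3.141, -0.001, -0.242]
wrist_force: [-0.1, -0.4, 0.5]
finger_gap: 93.9
```

```bash
python3 - <<'E'
from plant import cams,readout
import cv2
s=cams.get_image('scene')['color'][...,::-1];cv2.imwrite('pics/f1.png',cv2.resize(s[100:200,210:330],None,fx=6,fy=6,interpolation=cv2.INTER_CUBIC))
E
```

```text
(no output)
```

View pics/f1.png

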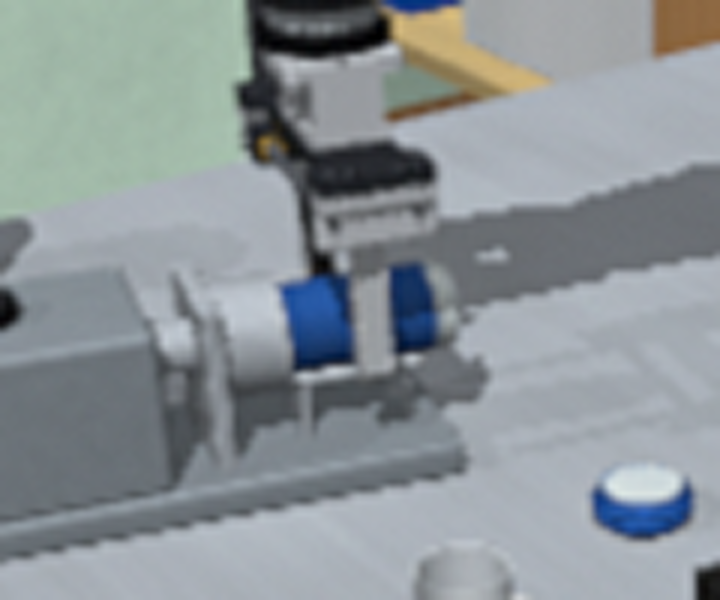

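Emit:
servo_tool([
  [0, 0, 0, 0, 0, 0, 0.3],
  [0, 0, 0, 0, 0, 0, 0],
  [0, 0, 0, 0, 0, 0, 0],
  [0, 0, 0, 0, 0, 0, 0],
  [0, 0, 0, 0, 0, 0, 0],
  [0, 0, 0, 0, 0, 0, 0],
], force=18)

```text
time: 21.65
ee_pos: [474.1, -317.4, 64.8]
orientation: [-3.14, 0.0, -0.242]
wrist_force: [0.4, 8.0, 6.2]
finger_gap: 52.6
```

Emit:
servo_tool([
  [0, -0.05, -0.03, 0, 0, 0, 0],
  [-0.3, 0, 0, 0, 0, 0, 0],
  [-0.3, 0, 0, 0, 0, 0, 0],
  [0, 0, 0, 0, 0, 0, 0],
])

```text
time: 22.15
ee_pos: [456.0, -312.5, 65.4]
orientation: [-3.142, 0.0, -0.243]
wrist_force: [-0.0, 0.3, -0.5]
finger_gap: 52.5
```

Force is low, so the draw is clean. I continue.

Emit:
servo_tool([
  [-0.5, 0, 0, 0, 0, 0, 0],
  [-0.5, 0, 0, 0, 0, 0, 0],
  [-0.5, 0, 0, 0, 0, 0, 0],
  [-0.5, 0, 0, 0, 0, 0, 0],
  [0, 0, 0, 0, 0, 0, 0],
])

```text
time: 22.78
ee_pos: [398.1, -298.2, 65.6]
orientation: [3.141, -0.0, -0.243]
wrist_force: [0.0, 0.5, -0.6]
finger_gap: 52.5
```

```bash
python3 - <<'E'
from plant import cams,readout
import cv2
s=cams.get_image('scene')['color'][...,::-1];cv2.imwrite('pics/g1.png',cv2.resize(s[100:200,210:330],None,fx=6,fy=6,interpolation=cv2.INTER_CUBIC))
E
```

```text
(no output)
```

View pics/g1.png

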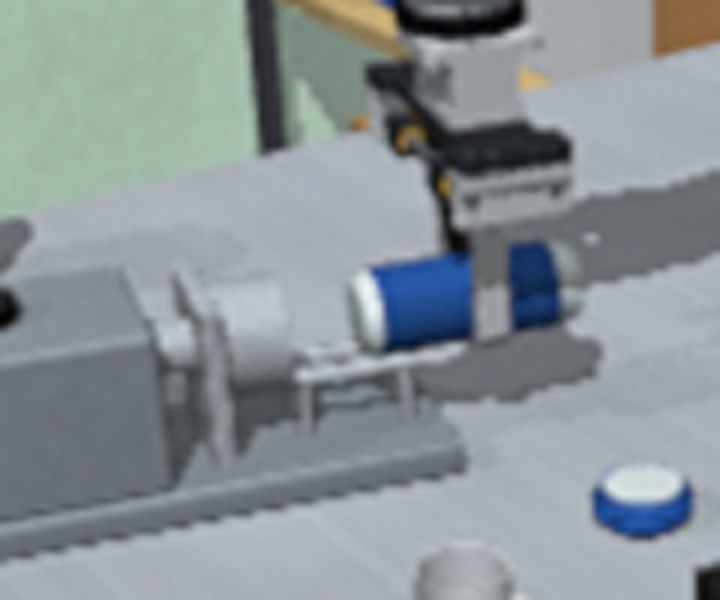

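Emit:
servo_tool([
  [0, 0, -0.6, 0, 0, 0, 0],
  [0, 0, -1, 0, 0, 0, 0],
  [0, 0, -1, 0, 0, 0, 0],
  [0, 0, -1, 0, 0, -0.5, 0],
  [0, 0, -1, 0, 0, -0.6, 0],
  [0, 0, -0.8, 0, 0, -0.6, 0],
  [0, 0, 0, 0, 0, 0, 0],
])

```text
time: 23.7
ee_pos: [399.4, -298.6, 228.6]
orientation: [3.14, -0.002, -0.005]
wrist_force: [0.2, -0.6, -0.1]
finger_gap: 52.9
```

Emit:
servo_tool([
  [0.78, -0.93, 0, 0, 0, 0, 0],
  [0.78, -0.93, 0, 0, 0, 0, 0],
  [0.78, -0.93, 0, 0, 0, 0, 0],
  [0.78, -0.93, 0, 0, 0, 0, 0],
  [0.78, -0.93, 0, 0, 0, 0, 0],
  [0.78, -0.93, 0, 0, 0, 0, 0],
  [0.78, -0.93, 0, 0, 0, 0, 0],
  [0.78, -0.93, 0, 0, 0, 0, 0],
  [0.78, -0.93, 0, 0, 0, 0, 0],
  [0.78, -0.93, 0, 0, 0, 0, 0],
])

```text
time: 24.95
ee_pos: [634.5, -19.1, 225.5]
orientation: [-3.141, 0.002, -0.007]
wrist_force: [0.1, -0.7, -0.3]
finger_gap: 52.7
```

Emit:
servo_tool([
  [0.75, -0.9, 0, 0, 0, 0, 0],
  [0, 0, 0, 0, 0.7, 0, 0],
  [0, 0, 0, 0, 0.8, 0, 0],
  [0, 0, 0, 0, 0.8, 0, 0],
  [0, 0, 0, 0, 0.8, 0, 0],
  [0, 0, 0, 0, 0.8, 0, 0],
  [0, 0, 0, 0, 0.8, 0, 0],
  [0, 0, 0, 0, 0.8, 0, 0],
  [0, 0, 0, 0, 0.5, 0, 0],
  [0, 0, 0, 0, 0, 0, 0],
])

```text
time: 26.2
ee_pos: [655.7, 6.8, 225.3]
orientation: [-3.139, -0.835, -0.008]
wrist_force: [-1.2, -0.5, -0.1]
finger_gap: 52.2
```

```bash
python3 - <<'E'
from plant import cams,readout
import cv2,pickle
D={n:cams.get_image(n) for n in('scene','top')};pickle.dump(D,open('D4.pkl','wb'))
s=D['scene']['color'][...,::-1];cv2.imwrite('pics/i1.png',cv2.resize(s[100:250,200:380],None,fx=4,fy=4,interpolation=cv2.INTER_CUBIC))
s=D['top']['color'][...,::-1];cv2.imwrite('pics/i2.png',cv2.resize(s[120:270,260:430],None,fx=4,fy=4,interpolation=cv2.INTER_CUBIC))
r=readout.sense();print(r['ee_pos'],r['orientation'],r['joint_pos'])
E
```

```text
[656.59602095   6.69547489 226.83343475] [-3.14031178 -0.83577563 -0.00650046] [-0.06357787  0.16390972  1.8566717   0.15341607  0.28931012  1.38536128]
```

View pics/i1.png

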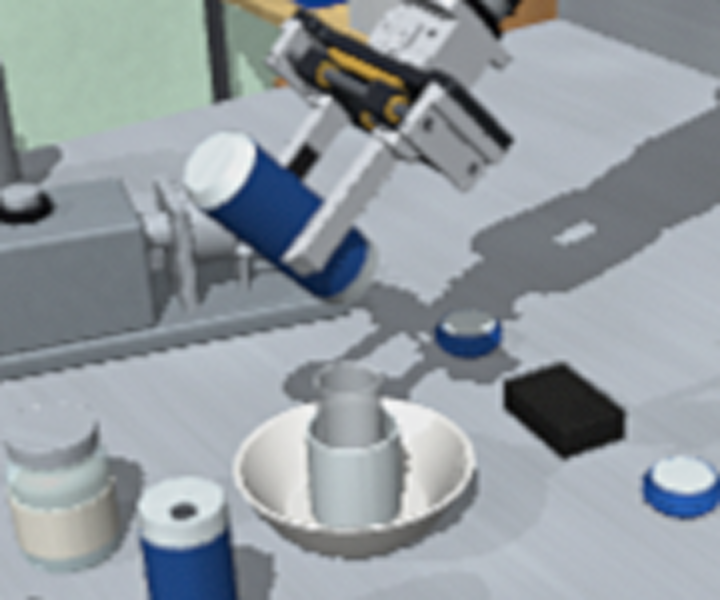

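View pics/i2.png

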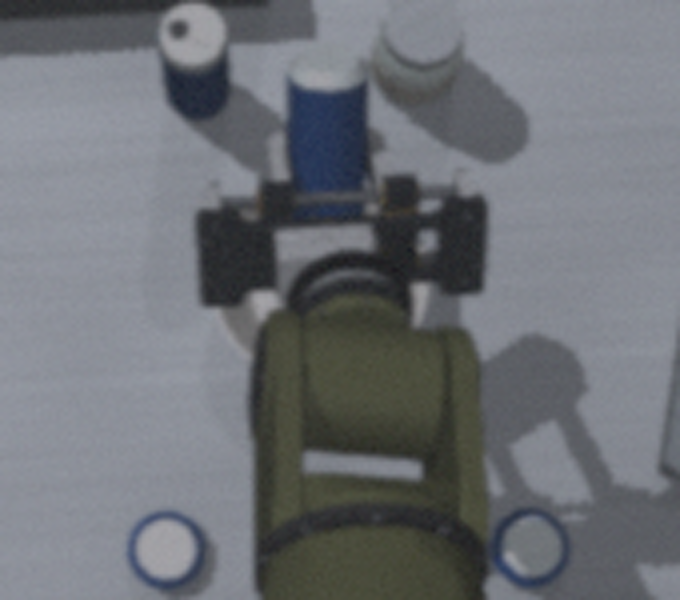

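The can is tilted, with its mouth (crop 355,275) above the tumbler (348,380). I check where it sits in the grip by overlay, and re-measure the tumbler.

```bash
python3 - <<'E'
from fit import *
import pickle
from scipy.spatial.transform import Rotation as Ro
from measure import pick
from plant import cams,cut_out
D=pickle.load(open('D4.pkl','rb'))
T=np.array([656.6,6.7,226.8]);R=Ro.from_euler('xyz',[-3.1403,-.8358,-.0065]).as_matrix()
G=T-19*R[:,2];x=R[:,0];print('x',x.round(3),'G',G.round(1))
for g in(55,61,67,73): print(g,(G-g*x).round(1))
for n,(u,v,a,b) in dict(scene=(200,100,180,150),top=(260,120,170,150)).items():
    d=D[n];S=4;im=cv2.resize(d['color'][v:v+b,u:u+a,::-1],None,fx=S,fy=S,interpolation=cv2.INTER_CUBIC)
    for g,col in((55,(0,0,255)),(61,(0,255,255)),(67,(0,255,0))):
        h=sil(d,cyl(G-(g-67)*x,x,26.5,26.5,134));cv2.polylines(im,[np.round((h-[u,v]+.5)*S).astype(np.int32)],True,col,1)
        for z in ((114,),)[0]: pass
    for z,r in((114,23),(9,23)):
        cv2.polylines(im,[np.round((proj(d,cyl(np.array([603,7.6,z]),np.array([0,0,1.]),r,r,.01)[:40])-[u,v]+.5)*S).astype(np.int32)],True,(255,0,255),1)
    cv2.imwrite(f'pics/j_{n}.png',im)
E
```

```text
x [ 0.671 -0.004  0.742] G [642.5   6.8 239.5]
55 [605.6   7.  198.7]
61 [601.6   7.  194.3]
67 [597.6   7.1 189.8]
73 [593.6   7.1 185.4]
```

View pics/j_scene.png

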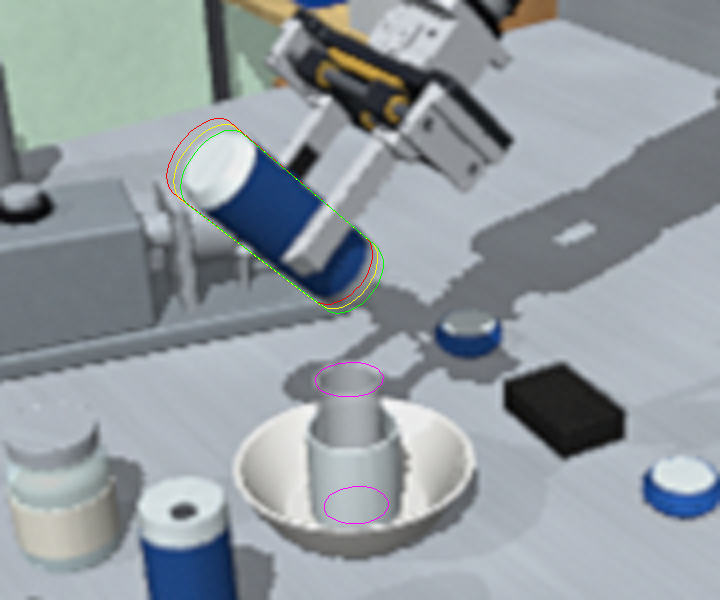

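View pics/j_top.png

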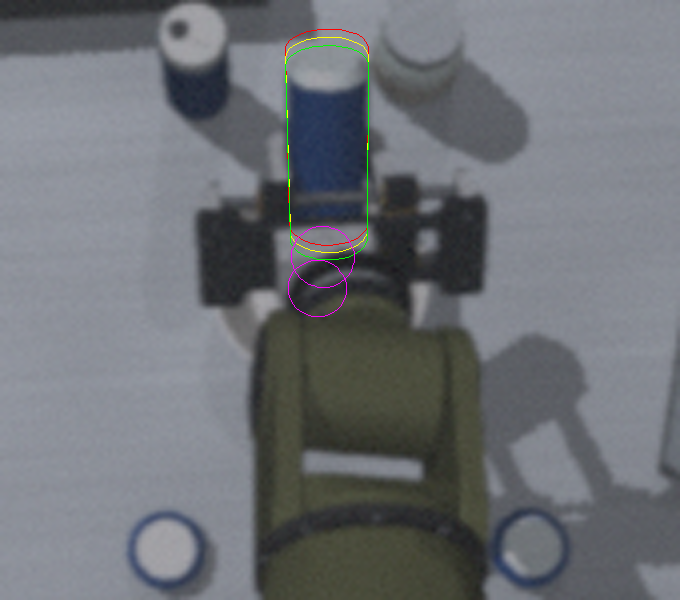

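Emit:
servo_tool([
  [0, 0, 0, 0, 0, 0, 0],
  [0, 0, 0, 0, 0, 0, 0],
  [0, 0, 0, 0, 0, 0, 0],
  [0, 0, 0, 0, 0, 0, 0],
])

```text
time: 26.8
ee_pos: [656.5, 6.6, 227.4]
orientation: [-3.142, -0.838, -0.005]
wrist_force: [-0.1, 0.3, -0.3]
finger_gap: 52.7
```

```bash
python3 - <<'E'
from plant import readout,ticket
r=readout.sense();print(r['ee_pos'],r['orientation'],r['qd'].round(4),r['finger_gap'],r['wrist_force'])
print(ticket.hand_in())
E
```

```text
[656.47965409   6.59132369 227.35552426] [-3.14153517 -0.83768587 -0.00506936] [ 0.0011 -0.0008  0.002  -0.0001 -0.0025 -0.0007] 52.731731314153485 [-0.13880631  0.26705949 -0.27485179]
the job is handed in; nothing more can be done
None
```

The job is handed in at about 27 s of the 67 s allowed; the hand-in gives no verdict. The metal beaker stands in the bowl, the clear tumbler stands inside it, and both are let go. I drew the can about 78 mm straight out of the collar and lifted it. The gripper now holds it still over the tumbler.

**Last checks:**
- **Can:** it is tipped about 48° mouth-down. Overlays on both camera pictures put its mouth at about (599, 7, 192) mm, roughly 5 mm from the tumbler's axis. Its lowest edge is about 58 mm above the rim.
- **Grip:** the fingers read 52.7 mm on a 53 mm can. Joint speeds and wrist force were near zero.
- **Vessels:** the pictures after the can was raised show the beaker and tumbler upright and clear of the can. The bystanders in view look unmoved.

**What failed or disagreed:**
- My first bowl and crusher fits were wrong. The overlay showed this, and I corrected them before moving.
- The two cameras differed by up to about 12 mm on the can along its axis, so its place in the grip is known only to about 6 mm.
- Closing on the can briefly gave about 8 N sideways at the wrist. It was gone after a shift of about 1.5 mm.

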